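# Spin-check the rotary loading board and brake it on its home mark

### The job

Check that the rotary loading board runs freely: with a fingertip, flick it round by its black knob so that it spins on by itself, untouched, and the red patch runs past the yellow pointer at least twice. Then, while it is still turning, brake it with a fingertip on the bare rim so that it stops with the yellow pointer pointing at the red patch (do not let it run down, or stop it elsewhere and push it round), and take the hand away. Grasp and lift nothing, keep the fingers off the plugs and sticks, keep the three loose tubes standing on the board, and leave everything else on the bench where it is.

Things in the scene. Friction and masses are not known exactly. Their poses are not given: they have to be found in the camera images.
- stand: fixed bearing stand, screwed to the bench; origin on the vertical spindle axis at bench height; foot 180 mm across. On its own -x side a flat steel bar stands up 187 mm from the axis and ends in a yellow pointer tip that points inward at the wheel's rim (tip 166 mm from the axis, its top 116 mm above the bench). Its yaw turns the pointer with it
- wheel (a joint): turning angle of the round loading board (the wheel), rad, growing anticlockwise seen from above and counting on over whole turns; the red patch is at the pointer at 0 and at every multiple of 6.283. Starts between -5.5 and -0.8. It may be spun either way. It slows by itself by about 0.11 + 0.075 x speed rad/s2 (3 rad/s runs about 15 s; under 2.3 rad/s may not carry it past twice)
- wheel_top (a point): centre of the wheel's flat top, 98 mm above the bench. The wheel is a grey disc 320 mm across, 18 mm thick, 1.3 kg with its fittings. Beyond 112 mm from the axis the rim band is bare, 48 mm wide; a fingertip lowered on it so as to press with a few newtons stops a slowly turning wheel in 0.1 to 0.2 s
- plugs: ring of nine brown plugs fixed on the wheel's top, 62 mm from the axis, each 25 mm across and 12 mm high, most with a thin green stick up to 43 mm above the top; origin at the ring's centre on the wheel's top; fragile, not to be pushed with the fingers
- patch (a point): middle of the red home patch painted on the rim band (30 mm wide along the rim, 38 mm deep, running over the edge): this point lies 150 mm from the axis, on the top face of the wheel; it turns with the wheel
- pointer (a point): the place that the patch point must come to: on the stand, 150 mm from the axis, directly inward of the yellow pointer tip, at the height of the wheel's top (does not turn with the wheel)
- spinner: black spinner knob on the wheel, an upright round knob 20 mm across and 32 mm high, 100 mm from the axis, opposite the red patch; origin at the centre of its foot, on the wheel's top; rigidly fixed to the wheel and made to be pushed round with a fingertip
- tube0_mid (a point): loose upright paper tube, 25 mm across, 42 mm high, 20 g, standing loose on the wheel's top near its centre, about 26 mm from the axis; point at its centre, half-way up, which starts 119 mm above the bench; it rides round with the wheel
- tube1_mid (a point): loose upright paper tube, 25 mm across, 42 mm high, 20 g, standing loose on the wheel's top near its centre, about 26 mm from the axis; point at its centre, half-way up, which starts 119 mm above the bench; it rides round with the wheel
- tube2_mid (a point): loose upright paper tube, 25 mm across, 42 mm high, 20 g, standing loose on the wheel's top near its centre, about 26 mm from the axis; point at its centre, half-way up, which starts 119 mm above the bench; it rides round with the wheel
- plug_board_mid (a point): bystander: loose hand loading board, 200 x 260 x 24 mm, grey, with brown plugs, green sticks and an iron loop handle, 1.8 kg; point at the middle of its slab
- glue_mid (a point): bystander: white glue bottle 60 mm across, 130 mm high, orange cap; point at its centre
- tape_mid (a point): bystander: roll of red tape lying flat, 90 mm across, 24 mm high; point at its centre
- mallet_grip (a point): bystander: rubber mallet lying down, 240 mm long; point on its handle
- brush_grip (a point): bystander: brush lying down, 180 mm long; point on its handle
- spare0_mid (a point): bystander: loose paper tube standing on the bench, 28 mm across, 60 mm high; point at its centre
- spare1_mid (a point): bystander: as spare0_mid

How it is judged:
By the outcome, as a careful person would: the job done as asked, in the order asked, and still so for the second after the job is handed in, with the robot touching nothing.
It also fails if it takes over 64 s, if anything falls off the work surface, if the arm or the gripper's body presses on something with over 40 N, if the wrist force passes 120 N, or if a joint passes its speed limit or range.

### The arm

A 6-joint arm with a two-finger parallel gripper is mounted at the origin on the work surface. World frame = base frame: x ahead of the robot, y to its left, z up, the work surface at z = 0. Lengths are in m, angles in degrees, forces in N, time in s.
With the tool pointing down it reaches from about 0.25 to 0.725 m from the base axis. Payload 9.7 kg.
Tool frame: the origin (TCP) lies midway between the tips of the shut fingers; the grasp point (between the pads) lies 19 mm behind it; z points along the fingers, y is the line along which they close (so a half turn about z gives the same grasp; the last joint's range is limited). The gripper opens to 85 mm and grips with 20 to 120 N. Pads are 22 mm wide; open, the fingers measure 114 mm over their backs; the gripper's body (76 mm by 85 mm) begins 54 mm behind the grasp point. The pads swing forward as they close: fully open they stand 13 mm farther back than shut.
Start: joints at [74.656, 4.979, 10.078, 95.1, 0, 90], TCP at [0.146, 0.53, 0.231] pointing down, gripper open.
Joint ranges: [-179.16, 179.16], [-48.56, 103.87], [-65.8, 70.77], [-126.05, 130.52], [-82.76, 87.17], [-180, 180]. Speed limits (degrees/s): [127.2, 127.2, 147.25, 180, 180, 180].

### API

Orientations are given as [roll, pitch, yaw] about the fixed x, y, z axes, in that order (R = Rz(yaw) Ry(pitch) Rx(roll)).
In Python, from workcell import bot gives the robot as it stands.
- The arm moves only by the shell command python3 -m crank 'ROWS' [FORCE]. ROWS is JSON, a list of rows, each an object with "gripper": the finger opening in mm, from 0 to 85.4; "travel": the shift along the tool's x, y, z in mm, a list of three; "twist": the turn, a rotation vector about the tool's x, y, z in rad, a list of three. In form: [{"gripper": gripper, "travel": [tx, ty, tz], "twist": [rx, ry, rz]}, ...]. A call has 1 to 12 rows; each row shifts and turns the commanded pose from where the row before left it, along the tool's axes as they then stand; what a row does not reach is not made up. A row lasts 1/8 s, in which the tool goes at most 62.5 mm and 10.7 degrees, less where a joint would pass 70% of its speed; a pose out of reach is approached as far as the arm can. A call is refused whole if a number of a shift passes 62.5 or a number of a turn 0.188, either way. A call with a gripper value outside its range is refused whole. The fingers move at their own pace and stop on an object; FORCE is the grip in N (left out, the last holds). Time passes only in rows, so rows that do not move let the fingers close. It gives the time, the measured TCP pose, the force, the opening and the grip force at its end, in the units of the state.
- bot.get_obs(): the state, without advancing time (a new reading comes with each control period).
- bot.camera(name): name is "scene" or "top" or "wrist"; returns the picture (400x640x3 uint8, red, green, blue); there is no depth.
- bot.calibration(name): a dict with "vfov" (degrees; the focal length in pixels is half the picture's height over the tangent of half this angle, whatever the lens; pixels are square), "cx", "cy" (the principal point, pixels), "camera_from_world" (4x4, takes a point from world to camera coordinates). Camera axes: x right, y down, z forward; pixel columns grow to the right and rows downward; lengths in m; the calibration is good to about 2 mm. A picture is of the moment at which its call begins: read the wrist's pose just before it. calibration takes no time and is no camera call; for the wrist camera it gives the pose at the moment of the call.
- bot.job_done(): hands the job in; it is judged then, once.
The state is a dict: "time": time; "q": joint angles; "qd": joint speeds; "joint_efforts": joint torques, N m; "ee_pos": TCP position; "tcp_rot": TCP orientation; "wrist_force": force on the tool from outside, world axes, zero at the start; "torque": the same for the moment, N m; "opening": finger opening in m; "grasp_force": force on a finger pad.
Only numpy, scipy, OpenCV 4.12 (cv2) and the standard library are available. Lean on these libraries where they do the work, as an engineer would, in place of code of your own. Each camera call takes 0.05 s, during which the arm holds its last target. There are 200 camera calls.

## Working session

There is one attempt and no reset: what is moved stays moved. The work goes in short steps, Python scripts to look and compute and a shell command to move; the robot and the scene stay as the last step left them, time stands still between calls to the robot, and variables do not carry over. Pictures are saved under pics/ and viewed, at most 10 in all, crops included, and the job is handed in when it is done.

```bash
mkdir -p pics; ls; python3 - <<'E'
from workcell import bot
import cv2,numpy as np
o=bot.get_obs();print({k:np.round(v,3) for k,v in o.items()})
for n in("scene","top"):
    cv2.imwrite(f"pics/{n}0.png",cv2.cvtColor(bot.camera(n),cv2.COLOR_RGB2BGR));c=bot.calibration(n);print(n,c)
E
```

```text
pics
{'time': np.float64(0.0), 'q': array([74.658,  5.012, 10.034, 95.101,  0.   , 90.   ]), 'qd': array([ 0.007, -0.062, -0.013, -0.007, -0.025, -0.038]), 'joint_efforts': array([-1.0000e-03, -5.2039e+01,  4.6480e+01,  1.6000e-02,  0.0000e+00,
       -0.0000e+00]), 'ee_pos': array([0.145, 0.53 , 0.231]), 'tcp_rot': array([-179.921,   -0.   ,  164.657]), 'wrist_force': array([-0.25 , -0.431,  0.732]), 'torque': array([-0.005, -0.024, -0.03 ]), 'grasp_force': np.float64(0.0), 'opening': np.float64(0.085)}
scene {'vfov': 50.23932927306221, 'cx': 320.9130591807614, 'cy': 202.9109748990393, 'camera_from_world': array([[-0.42019673,  0.90727363,  0.01700795,  0.27892769],
       [ 0.60757551,  0.29521658, -0.7373596 , -0.21739495],
       [-0.67400794, -0.29950248, -0.67528628,  1.75955643],
       [ 0.        ,  0.        ,  0.        ,  1.        ]])}
top {'vfov': 55.69999216208155, 'cx': 311.34318640259784, 'cy': 194.4798205960338, 'camera_from_world': array([[ 0.01895994, -0.99967166, -0.01723616, -0.04217139],
       [-0.98860332, -0.01616938, -0.14967306,  0.54892638],
       [ 0.14934522,  0.01987752, -0.9885853 ,  1.20285147],
       [ 0.        ,  0.        ,  0.        ,  1.        ]])}
```

View pics/top0.png

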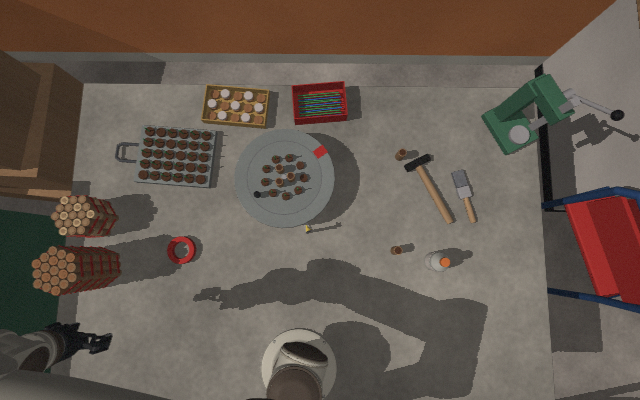

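View pics/scene0.png

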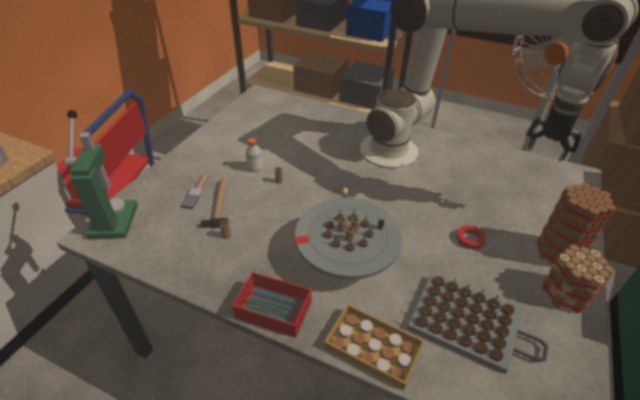

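```bash
cat > h.py <<'E'
from workcell import bot
import cv2,numpy as np
def cam(n):
    c=bot.calibration(n);return 200/np.tan(np.radians(c['vfov']/2)),c['cx'],c['cy'],np.array(c['camera_from_world'])
def ray(n,uv,z,c=None):
    f,cx,cy,M=c or cam(n);R=M[:3,:3];o=-R.T@M[:3,3]
    d=R.T@np.array([(uv[0]-cx)/f,(uv[1]-cy)/f,1]);return o+d*(z-o[2])/d[2]
def pix(n,p,c=None):
    f,cx,cy,M=c or cam(n);q=M[:3,:3]@p+M[:3,3];return np.array([cx+f*q[0]/q[2],cy+f*q[1]/q[2]])
E
python3 - <<'E'
from h import *
im=cv2.imread("pics/top0.png")
cv2.imwrite("pics/c.png",cv2.resize(im[115:245,215:365],None,fx=5,fy=4.6*5/4.6,interpolation=cv2.INTER_CUBIC)[:600])
for n,uv,z in(("c",(285,178),.098),("ptr",(307,228),.116),("knob",(257,194.5),.13),("patch",(321,153),.098)):
    print(n,ray("top",uv,z).round(4))
E
```

```text
c [0.5922 0.0506 0.098 ]
ptr [ 0.4348 -0.0227  0.116 ]
knob [0.5334 0.1318 0.13  ]
patch [ 0.6751 -0.0618  0.098 ]
```

View pics/c.png

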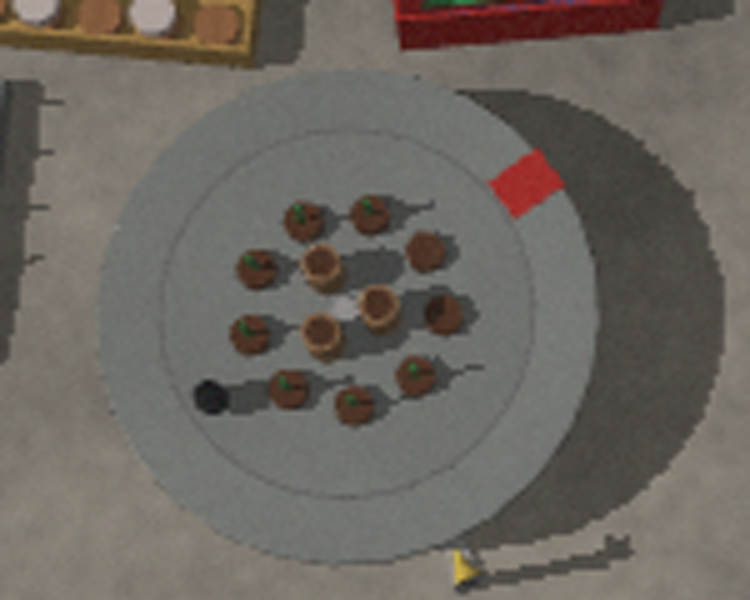

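```bash
python3 - <<'E'
from h import *
full=lambda x,y:(215+(x-2)/5,115+(y-2)/5)
r=[ray("top",full(*p),.098) for p in((162,312),(534,312),(348,128),(348,497))]
C=np.array([(r[0]+r[1])[0]/2,(r[2]+r[3])[0]/2]);print(np.round(r,4))
c=np.array([(r[2]+r[3])[0]/2,(r[0]+r[1])[1]/2]);print("c",c)
for n,p,z in(("ptr",(455,553),.114),("knob",(212,398),.13),("patch",(527,183),.098)):
    d=ray("top",full(*p),z)[:2]-c;print(n,np.hypot(*d),np.degrees(np.arctan2(d[1],d[0])))
a=np.linspace(0,6.28,60)
im=cv2.imread("pics/scene0.png");t=cv2.imread("pics/top0.png")
for rr,z in((.16,.098),(.112,.098)):
    for x in a:
        p=np.r_[c+rr*np.array([np.cos(x),np.sin(x)]),z]
        for n,i in(("scene",im),("top",t)):
            u=pix(n,p).round().astype(int);i[u[1],u[0]]=(0,255,255)
cv2.imwrite("pics/d.png",np.hstack([cv2.resize(im[170:290,270:430],None,fx=2.5,fy=2.5),cv2.resize(t[115:245,215:365],None,fx=2.5,fy=2.5)[:300]]))
# wheel red mask in scene
E
```

```text
[[ 0.5936  0.1711  0.098 ]
 [ 0.5972 -0.0643  0.098 ]
 [ 0.7156  0.0568  0.098 ]
 [ 0.4781  0.0497  0.098 ]]
c [0.59685516 0.05340631]
ptr 0.16934358678514264 -154.9869599904441
knob 0.10032586339001498 128.58717271707994
patch 0.1400079217373679 -53.10388107253826
```

View pics/d.png

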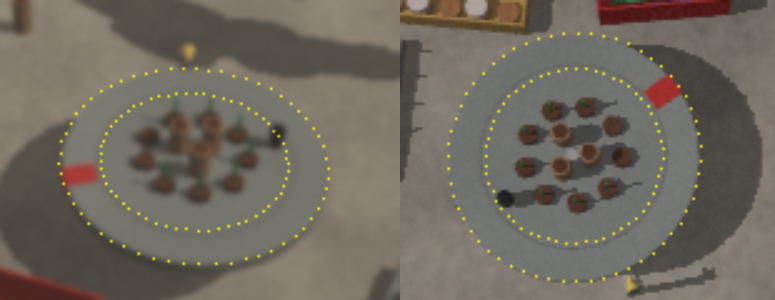

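```bash
python3 -m crank '[{"gripper":0,"travel":[-20,-10,-5],"twist":[0,0,0]},{"gripper":0,"travel":[-45,-21,-5],"twist":[0,0,0]},{"gripper":0,"travel":[-50,-24,0],"twist":[0,0,0]},{"gripper":0,"travel":[-50,-24,0],"twist":[0,0,0]},{"gripper":0,"travel":[-50,-24,0],"twist":[0,0,0]},{"gripper":0,"travel":[-50,-24,0],"twist":[0,0,0]},{"gripper":0,"travel":[-50,-24,0],"twist":[0,0,0]},{"gripper":0,"travel":[-50,-24,0],"twist":[0,0,0]},{"gripper":0,"travel":[-50,-24,0],"twist":[0,0,0]},{"gripper":0,"travel":[-50,-24,0],"twist":[0,0,0]},{"gripper":0,"travel":[-46,-21,0],"twist":[0,0,0]},{"gripper":0,"travel":[0,0,0],"twist":[0,0,0]}]' 20; python3 - <<'E'
from h import *
from scipy.spatial.transform import Rotation as R
bot_o=bot.get_obs();p=np.array(bot_o['ee_pos']);M=R.from_euler('xyz',bot_o['tcp_rot'],degrees=True).as_matrix()
c=np.array([.597,.0534]);r=.109
P=lambda a,z:np.r_[c+r*np.array([np.cos(np.radians(a)),np.sin(np.radians(a))]),z]
print(p,bot_o['q'].round(1));q=P(103,.111);print("down",(M.T@(q-p)*1000).round(1))
a=103
for s in(3,6,10,14,18,22,24,14,6):
    n=P(a+s,.111);print(a+s,(M.T@(n-P(a,.111))*1000).round(1));a+=s
cv2.imwrite("pics/w1.png",cv2.cvtColor(bot.camera("wrist"),cv2.COLOR_RGB2BGR))
E
```

```text
time: 1.6
ee_pos: [0.5755, 0.1564, 0.2403]
tcp_rot: [-179.9, -0.1, 164.4]
wrist_force: [0.4, 0.2, -0.3]
opening: -0.0
grasp_force: 0.0
[0.57546313 0.15642968 0.24029941] [15.2 11.9 18.8 97.  -0.  30.8]
down [  3.6   2.4 129.3]
106 [ 4.9 -2.9  0. ]
112 [ 9.4 -6.5  0. ]
122 [ 14.  -12.9   0. ]
136 [ 15.4 -21.7   0. ]
154 [ 11.3 -32.2   0. ]
176 [ -0.4 -41.6   0. ]
200 [-18.1 -41.5   0. ]
214 [-18.  -19.6   0. ]
220 [-9.1 -6.9 -0. ]
```

View pics/w1.png

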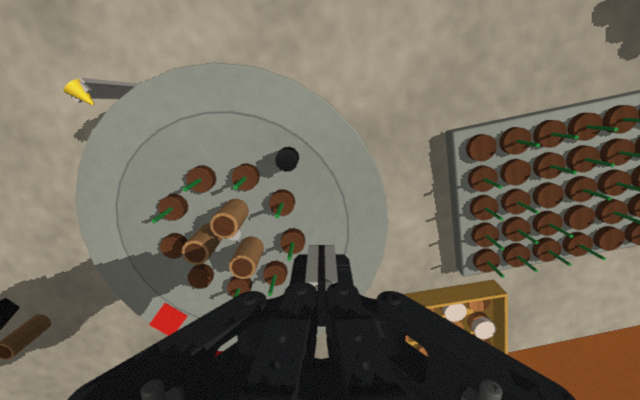

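```bash
python3 -m crank '[{"gripper":0,"travel":[4,2,30],"twist":[0,0,0]},{"gripper":0,"travel":[0,0,40],"twist":[0,0,0]},{"gripper":0,"travel":[0,0,35],"twist":[0,0,0]},{"gripper":0,"travel":[0,0,24],"twist":[0,0,0]},{"gripper":0,"travel":[0,0,0],"twist":[0,0,0]}]'; python3 - <<'E'
from h import *
im=cv2.imread("pics/w1.png")
print(bot.get_obs()['ee_pos'])
i=bot.camera("wrist");cv2.imwrite("pics/w2.png",cv2.cvtColor(i,cv2.COLOR_RGB2BGR))
E
```

```text
time: 2.28
ee_pos: [0.5687, 0.1629, 0.111]
tcp_rot: [-179.9, -0.2, 164.7]
wrist_force: [0.6, 0.0, 0.3]
opening: -0.0002
grasp_force: 0.0
[0.56866548 0.1629468  0.11098587]
```

View pics/w2.png

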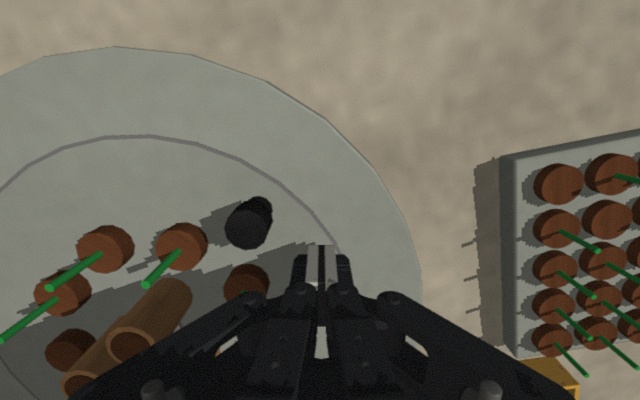

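```bash
python3 - <<'E'
from h import *
from scipy.spatial.transform import Rotation as R
o=bot.get_obs();p=np.array(o['ee_pos']);M=R.from_euler('xyz',[180,0,164.66],degrees=True).as_matrix()
c=np.array([.597,.0534]);P=lambda a,r=.110:np.r_[c+r*np.array([np.cos(np.radians(a)),np.sin(np.radians(a))]),.111]
a=104.5;l=p
for s in(4,8,12,15,18,21,23,11):
    n=P(a+s);print(a+s,(M.T@(n-l)*1000).round(1));a+=s;l=n
print("to brake",(M.T@(P(150,.140)-l)*1000).round(1))
E
```

```text
108.5 [ 5.8 -7.1  1.7]
116.5 [12.1 -9.4 -0. ]
128.5 [ 15.4 -17.   -0. ]
143.5 [ 13.8 -25.2  -0. ]
161.5 [  7.2 -33.6  -0. ]
182.5 [ -5.1 -39.8  -0. ]
205.5 [-21.5 -38.2  -0. ]
216.5 [-15.3 -14.6  -0. ]
to brake [ 67.5 121.9   0. ]
```

```bash
python3 -m crank '[{"gripper":0,"travel":[6,-7,1],"twist":[0,0,0]},{"gripper":0,"travel":[12,-9.5,0],"twist":[0,0,0]},{"gripper":0,"travel":[15.5,-17,0],"twist":[0,0,0]},{"gripper":0,"travel":[14,-25,0],"twist":[0,0,0]},{"gripper":0,"travel":[7,-33.5,0],"twist":[0,0,0]},{"gripper":0,"travel":[-5,-40,0],"twist":[0,0,0]},{"gripper":0,"travel":[-21.5,-38,0],"twist":[0,0,0]},{"gripper":0,"travel":[-9,-10,-8],"twist":[0,0,0]},{"gripper":0,"travel":[0,0,-40],"twist":[0,0,0]},{"gripper":0,"travel":[0,0,-40],"twist":[0,0,0]},{"gripper":0,"travel":[20,35,0],"twist":[0,0,0]},{"gripper":0,"travel":[30,45,0],"twist":[0,0,0]}]'; cat > trk.py <<'E'
from h import *
C=np.array([.597,.0534]);PTR=-155.0
cs=cam("scene")
yy,xx=np.mgrid[0:400,0:640]
def allw():
    f,cx,cy,M=cs;R=M[:3,:3];o=-R.T@M[:3,3]
    d=np.stack([(xx-cx)/f,(yy-cy)/f,np.ones_like(xx)],-1)@R
    w=o+d*((.098-o[2])/d[...,2])[...,None];return w[...,:2]-C
W=allw();RR=np.hypot(W[...,0],W[...,1])
def angle(im):
    h=cv2.cvtColor(im,cv2.COLOR_RGB2HSV);H,S,V=[h[...,k].astype(int) for k in range(3)]
    m=(RR<.165)&(RR>.115)&((H<6)|(H>174))&(S>130)&(V>60)
    n=m.sum()
    if n<8:return None,n
    p=W[m].mean(0);return np.degrees(np.arctan2(p[1],p[0])),n   # world angle of patch
def track(k):
    out=[]
    for _ in range(k):
        t=bot.get_obs()['time'];im=bot.camera("scene");a,n=angle(im);out.append((t,a,n))
    return out,im
E
python3 - <<'E'
from trk import *
print(angle(cv2.cvtColor(cv2.imread("pics/scene0.png"),cv2.COLOR_BGR2RGB)))
o,im=track(6)
for x in o:print(x)
print(bot.get_obs()['ee_pos'])
cv2.imwrite("pics/s1.png",cv2.cvtColor(im,cv2.COLOR_RGB2BGR))
E
```

```text
time: 3.82
ee_pos: [0.4776, 0.0855, 0.2009]
tcp_rot: [179.9, 0.1, 164.5]
wrist_force: [0.6, -0.0, -0.1]
opening: -0.0
grasp_force: 0.0
(np.float64(-52.99437171610853), np.int64(85))
(3.825, np.float64(143.97524031941876), np.int64(62))
(3.875, np.float64(151.57178425520257), np.int64(61))
(3.925, np.float64(159.38982922762312), np.int64(61))
(3.975, np.float64(167.0548636940734), np.int64(60))
(4.025, np.float64(174.7641081097756), np.int64(56))
(4.075, np.float64(-177.56117259564795), np.int64(58))
[0.47760137 0.08448756 0.19994786]
```

View pics/s1.png

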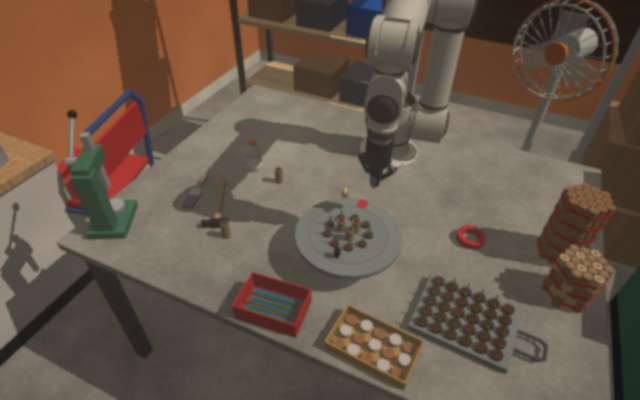

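```bash
python3 -m crank '[{"gripper":0,"travel":[4,12,0],"twist":[0,0,0]},{"gripper":0,"travel":[6,18,-0],"twist":[0,0,0]},{"gripper":0,"travel":[2,7,20],"twist":[0,0,0]},{"gripper":0,"travel":[0,0,30],"twist":[0,0,0]},{"gripper":0,"travel":[0,0,25],"twist":[0,0,0]},{"gripper":0,"travel":[0,0,10],"twist":[0,0,0]},{"gripper":0,"travel":[0,0,0],"twist":[0,0,0]},{"gripper":0,"travel":[0,0,0],"twist":[0,0,0]}]'
cat >> trk.py <<'E'
import json,os
from scipy.optimize import brentq
def model(t,a0,v0):  # angle after t from v0 (rad)
    k,c=.075,.11;T=np.log(1+k*v0/c)/k;t=np.minimum(t,T)
    return a0+(v0+c/k)/k*(1-np.exp(-k*t))-c/k*t
def speed(t,v0): k,c=.075,.11; return (v0+c/k)*np.exp(-k*t)-c/k
E
python3 - <<'E'
from trk import *
o,im=track(8)
for x in o:print(x)
print(bot.get_obs()['ee_pos'],bot.get_obs()['wrist_force'])
E
```

```text
time: 5.12
ee_pos: [0.4762, 0.1236, 0.1154]
tcp_rot: [180.0, 0.1, 164.6]
wrist_force: [-0.1, 0.3, -0.1]
opening: -0.0001
grasp_force: 0.0
(5.125, np.float64(-23.26914378543281), np.int64(112))
(5.175, np.float64(-16.290992701523674), np.int64(117))
(5.225, np.float64(-9.568249367611292), np.int64(121))
(5.275, np.float64(-2.754240299771908), np.int64(121))
(5.325, np.float64(3.6881657310120928), np.int64(126))
(5.375, np.float64(10.452363661113912), np.int64(123))
(5.425, np.float64(17.07802225877349), np.int64(121))
(5.475, np.float64(23.787062456136457), np.int64(119))
[0.47569723 0.1235753  0.1144655 ] [ 0.20971146 -0.89340768  0.06517468]
```

```bash
python3 -m crank '[{"gripper":0,"travel":[0,0,3],"twist":[0,0,0]},{"gripper":0,"travel":[0,0,3],"twist":[0,0,0]},{"gripper":0,"travel":[0,0,0],"twist":[0,0,0]},{"gripper":0,"travel":[0,0,0],"twist":[0,0,0]},{"gripper":0,"travel":[0,0,0],"twist":[0,0,0]},{"gripper":0,"travel":[0,0,0],"twist":[0,0,0]},{"gripper":0,"travel":[0,0,0],"twist":[0,0,0]},{"gripper":0,"travel":[0,0,0],"twist":[0,0,0]},{"gripper":0,"travel":[0,0,0],"twist":[0,0,0]},{"gripper":0,"travel":[0,0,0],"twist":[0,0,0]},{"gripper":0,"travel":[0,0,0],"twist":[0,0,0]},{"gripper":0,"travel":[0,0,0],"twist":[0,0,0]}]'
python3 - <<'E'
from trk import *
from scipy.optimize import curve_fit
o,im=track(20)
for x in o[::3]:print(x)
t=np.array([x[0] for x in o]);a=np.unwrap(np.radians([x[1] for x in o]))
(p,_)=curve_fit(lambda t,a0,v0:model(t,a0,v0),t-t[0],a,p0=[a[0],1.8]);print(p, np.degrees(p[0]))
res=a-model(t-t[0],*p);print(np.degrees(res).round(1))
goal=np.radians(205)
while goal<p[0]:goal+=2*np.pi
for g in(goal,goal+2*np.pi):
    try:
        T=brentq(lambda s:model(s,*p)-g,0,np.log(1+.075*p[1]/.11)/.075);print("pass",t[0]+T,speed(T,p[1]))
    except ValueError as e:print(e)
print(bot.get_obs()['time'],bot.get_obs()['ee_pos'])
E
```

```text
time: 7.02
ee_pos: [0.4757, 0.1235, 0.1083]
tcp_rot: [180.0, -0.0, 164.7]
wrist_force: [-0.1, 1.0, -0.4]
opening: 0.0004
grasp_force: 0.0
(7.025, np.float64(-154.59323439113385), np.int64(54))
(7.175, np.float64(-138.5075688737822), np.int64(38))
(7.325, np.float64(-122.71620178324423), np.int64(39))
(7.475, np.float64(-107.3893576322054), np.int64(46))
(7.625, np.float64(-92.45130033060325), np.int64(66))
(7.775, np.float64(-77.58263463929482), np.int64(73))
(7.925, np.float64(-63.360229279237274), np.int64(80))
[-2.69934758  1.88383833] -154.6612236622391
[ 0.1 -0.  -0.1  0.1 -0.  -0.2  0.2  0.1 -0.2  0.1 -0.1 -0.2  0.   0.
 -0.   0.1  0.1  0.  -0.1  0. ]
pass 11.613041760662693 0.9083582945967135
f(a) and f(b) must have different signs
8.025 [0.47565033 0.12355039 0.10827622]
```

```bash
python3 -m crank '[{"gripper":0,"travel":[0,0,2],"twist":[0,0,0]},{"gripper":0,"travel":[0,0,2],"twist":[0,0,0]},{"gripper":0,"travel":[0,0,0],"twist":[0,0,0]},{"gripper":0,"travel":[0,0,0],"twist":[0,0,0]},{"gripper":0,"travel":[0,0,0],"twist":[0,0,0]},{"gripper":0,"travel":[0,0,0],"twist":[0,0,0]},{"gripper":0,"travel":[0,0,0],"twist":[0,0,0]},{"gripper":0,"travel":[0,0,0],"twist":[0,0,0]},{"gripper":0,"travel":[0,0,0],"twist":[0,0,0]},{"gripper":0,"travel":[0,0,0],"twist":[0,0,0]},{"gripper":0,"travel":[0,0,0],"twist":[0,0,0]},{"gripper":0,"travel":[0,0,0],"twist":[0,0,0]}]'
python3 - <<'E'
from trk import *
from scipy.optimize import curve_fit
im=cv2.cvtColor(cv2.imread("pics/scene0.png"),cv2.COLOR_BGR2HSV)
m=cv2.inRange(im[180:200,335:357],(18,110,90),(35,255,255));v,u=np.nonzero(m);print("ptr px",u.mean()+335,v.max()+180,len(u))
d=ray("scene",(u.mean()+335,v.mean()+180),.112)[:2]-C;print(np.hypot(*d),np.degrees(np.arctan2(d[1],d[0])))
o,im=track(14)
for x in o[::4]:print(x)
t=np.array([x[0] for x in o]);a=np.unwrap(np.radians([x[1] for x in o]))
(p,_)=curve_fit(lambda t,a0,v0:model(t,a0,v0),t-t[0],a,p0=[a[0],1.2]);print(p, np.degrees(p[0]))
print(np.degrees(a-model(t-t[0],*p)).round(1))
goal=np.radians(205)
T=brentq(lambda s:model(s,*p)-goal,0,5);print("pass",t[0]+T,speed(T,p[1]))
print(bot.get_obs()['time'],bot.get_obs()['ee_pos'])
E
```

```text
time: 9.52
ee_pos: [0.4756, 0.1235, 0.1043]
tcp_rot: [-180.0, 0.0, 164.7]
wrist_force: [-0.5, 0.1, -0.2]
opening: -0.0002
grasp_force: 0.0
ptr px 345.0952380952381 193 21
0.17960287724985152 -155.41355124852245
(9.525, np.float64(72.05343970057179), np.int64(106))
(9.725, np.float64(86.36573134685344), np.int64(90))
(9.925, np.float64(100.63278680013686), np.int64(80))
(10.125, np.float64(113.77171168122626), np.int64(77))
[1.25625307 1.28065942] 71.97799892219564
[ 0.1 -0.1 -0.1  0.  -0.1 -0.1  0.1  0.1  0.2 -0.  -0.1  0.  -0.1  0. ]
pass 11.69787234591269 0.8675180656444188
10.225 [0.47562475 0.12355915 0.10426502]
```

```bash
python3 -m crank '[{"gripper":0,"travel":[0,0,0],"twist":[0,0,0]},{"gripper":0,"travel":[0,0,0],"twist":[0,0,0]},{"gripper":0,"travel":[0,0,0],"twist":[0,0,0]},{"gripper":0,"travel":[0,0,0],"twist":[0,0,0]},{"gripper":0,"travel":[0,0,0],"twist":[0,0,0]},{"gripper":0,"travel":[0,0,0],"twist":[0,0,0]},{"gripper":0,"travel":[0,0,0],"twist":[0,0,0]},{"gripper":0,"travel":[0,0,0],"twist":[0,0,0]}]'
python3 - <<'E'
from trk import *
o,im=track(3)
for x in o:print(x,np.degrees(model(x[0]-9.525,1.25625,1.28066)))
print(bot.get_obs()['time'])
E
```

```text
time: 11.22
ee_pos: [0.4756, 0.1236, 0.1043]
tcp_rot: [180.0, -0.0, 164.7]
wrist_force: [0.6, -0.0, -0.4]
opening: 0.0002
grasp_force: 0.0
(11.225, np.float64(179.9683829574788), np.int64(59)) 180.3608807789497
(11.275, np.float64(-177.56264497166524), np.int64(57)) 183.0745749731807
(11.325, np.float64(-174.69840303471727), np.int64(55)) 185.76238503789295
11.375
```

```bash
python3 -c "
from trk import *
print(track(3)[0],bot.get_obs()['time'])"; python3 -m crank '[{"gripper":0,"travel":[0,0,9.5],"twist":[0,0,0]},{"gripper":0,"travel":[0,0,0.5],"twist":[0,0,0]},{"gripper":0,"travel":[0,0,0],"twist":[0,0,0]}]'; python3 -c "
from trk import *
o,im=track(2);print(o);cv2.imwrite('pics/s2.png',cv2.cvtColor(im,cv2.COLOR_RGB2BGR))"
```

```text
[(11.375, np.float64(-172.18560115351258), np.int64(54)), (11.425, np.float64(-169.60550031876173), np.int64(53)), (11.475, np.float64(-166.8618810561989), np.int64(52))] 11.525
time: 11.9
ee_pos: [0.477, 0.1248, 0.0979]
tcp_rot: [179.7, 0.2, 164.7]
wrist_force: [-6.4, 3.5, 27.8]
opening: 0.0
grasp_force: 14.1
[(11.9, np.float64(-160.52767426878364), np.int64(52)), (11.95, np.float64(-160.43392608437335), np.int64(51))]
```

```bash
python3 -m crank '[{"gripper":0,"travel":[0,0,-10],"twist":[0,0,0]},{"gripper":0,"travel":[0,0,-50],"twist":[0,0,0]},{"gripper":0,"travel":[0,40,-40],"twist":[0,0,0]},{"gripper":0,"travel":[0,50,0],"twist":[0,0,0]},{"gripper":0,"travel":[0,0,0],"twist":[0,0,0]}]'; python3 -c "
from trk import *
o,im=track(2);print(o);t=cv2.cvtColor(bot.camera('top'),cv2.COLOR_RGB2BGR);s=cv2.cvtColor(im,cv2.COLOR_RGB2BGR)
cv2.imwrite('pics/s3.png',np.hstack([cv2.resize(s[170:290,310:440],(400,369),interpolation=cv2.INTER_CUBIC),cv2.resize(t[120:240,225:355],(400,369),interpolation=cv2.INTER_CUBIC)]))"
```

```text
time: 12.62
ee_pos: [0.4998, 0.2127, 0.1933]
tcp_rot: [-180.0, -0.0, 164.8]
wrist_force: [-0.1, -0.3, -0.4]
opening: -0.0003
grasp_force: 0.0
[(12.625, np.float64(-156.27284146713217), np.int64(61)), (12.675, np.float64(-155.91394767546058), np.int64(59))]
```

View pics/s3.png

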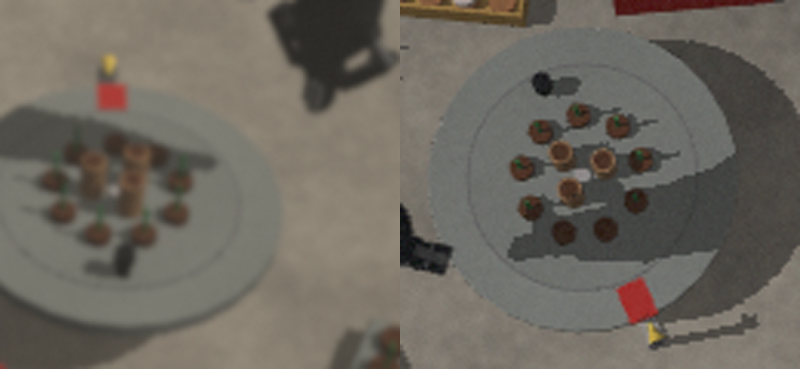

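```bash
python3 -m crank '[{"gripper":0,"travel":[-20,-10,0],"twist":[0,0,0]},{"gripper":0,"travel":[-40,-10,0],"twist":[0,0,0]},{"gripper":0,"travel":[-45,-6,0],"twist":[0,0,0]},{"gripper":0,"travel":[-45,0,0],"twist":[0,0,0]},{"gripper":0,"travel":[-20,0,0],"twist":[0,0,0]},{"gripper":0,"travel":[-4,0,0],"twist":[0,0,0]},{"gripper":0,"travel":[0,0,0],"twist":[0,0,0]}]'; python3 -c "
from trk import *
o,im=track(3);print(o);a=np.mean([x[1] for x in o])
from scipy.spatial.transform import Rotation as R
p=np.array(bot.get_obs()['ee_pos']);print(p)
M=R.from_euler('xyz',[180,0,164.66],degrees=True).as_matrix()
P=lambda a,r=.110:np.r_[C+r*np.array([np.cos(np.radians(a)),np.sin(np.radians(a))]),.111]
th=a+180+27;l=P(th);print('start',th,((M.T@(l-p))*1000).round(1))
for s in(4,8,12,15,18,21,24,27,27,10):
    n=P(th-s);print(th-s,(M.T@(n-l)*1000).round(1));th-=s;l=n
"
```

```text
time: 13.65
ee_pos: [0.6602, 0.1383, 0.1942]
tcp_rot: [-180.0, -0.0, 164.6]
wrist_force: [-0.5, 0.9, -0.7]
opening: 0.0003
grasp_force: 0.0
[(13.65, np.float64(-155.2227017728625), np.int64(61)), (13.7, np.float64(-155.24576059211748), np.int64(62)), (13.75, np.float64(-155.2227017728625), np.int64(61))]
[0.65977455 0.13931148 0.19487931]
start 51.76961195405249 [-5.   1.9 83.9]
47.76961195405249 [-7.  -3.2 -0. ]
39.76961195405249 [-13.2  -7.9  -0. ]
27.769611954052493 [-17.4 -15.1  -0. ]
12.769611954052493 [-16.7 -23.3  -0. ]
-5.230388045947507 [-11.3 -32.5  -0. ]
-26.230388045947507 [  0.3 -40.1  -0. ]
-50.23038804594751 [ 17.8 -42.1  -0. ]
-77.2303880459475 [ 38.4 -34.1  -0. ]
-104.2303880459475 [ 49.7 -13.   -0. ]
-114.2303880459475 [19.1  1.3  0. ]
```

```bash
python3 -m crank '[{"gripper":0,"travel":[-3,1,30],"twist":[0,0,0]},{"gripper":0,"travel":[-2,1,34],"twist":[0,0,0]},{"gripper":0,"travel":[0,0,20],"twist":[0,0,0]},{"gripper":0,"travel":[0,0,0],"twist":[0,0,0]}]' && python3 -m crank '[{"gripper":0,"travel":[-7,-3,0],"twist":[0,0,0]},{"gripper":0,"travel":[-13,-8,0],"twist":[0,0,0]},{"gripper":0,"travel":[-17.5,-15,0],"twist":[0,0,0]},{"gripper":0,"travel":[-16.5,-23.5,0],"twist":[0,0,0]},{"gripper":0,"travel":[-11.5,-32.5,0],"twist":[0,0,0]},{"gripper":0,"travel":[0.5,-40,0],"twist":[0,0,0]},{"gripper":0,"travel":[18,-42,0],"twist":[0,0,0]},{"gripper":0,"travel":[35.5,-32.5,0],"twist":[0,0,0]},{"gripper":0,"travel":[13,-6,-8],"twist":[0,0,0]},{"gripper":0,"travel":[0,0,-40],"twist":[0,0,0]},{"gripper":0,"travel":[0,0,-40],"twist":[0,0,0]},{"gripper":0,"travel":[0,0,0],"twist":[0,0,0]}]'
cat >> trk.py <<'E'
from scipy.optimize import curve_fit
from scipy.spatial.transform import Rotation as R
def rep(k,v=2.):
    o,im=track(k);o=[x for x in o if x[1] is not None]
    t=np.array([x[0] for x in o]);a=-np.unwrap(np.radians([x[1] for x in o]))  # cw positive
    p,_=curve_fit(model,t-t[0],a,p0=[a[0],v]);print("t0",t[0],"ang",-np.degrees(p[0]),"v",p[1],np.abs(a-model(t-t[0],*p)).max(),"n",[x[2] for x in o][::4])
    g=np.radians(155.1)-2*np.pi;Tm=np.log(1+.075*p[1]/.11)/.075
    while g<model(Tm,*p):
        if g>p[0]:
            T=brentq(lambda s:model(s,*p)-g,0,Tm);print("pass",t[0]+T,speed(T,p[1]))
        g+=2*np.pi
    b=bot.get_obs();q=np.array(b['ee_pos']);M=R.from_euler('xyz',[180,0,164.66],degrees=True).as_matrix()
    print(b['time'],q.round(4),"to brake",(M.T@(np.array([.4757,.1235,.1043])-q)*1000).round(1));return im
E
python3 -c "
from trk import *
rep(10,3.)"
```

```text
time: 14.3
ee_pos: [0.6644, 0.14, 0.1091]
tcp_rot: [-179.9, -0.1, 164.7]
wrist_force: [-1.1, -0.3, 0.9]
opening: 0.0001
grasp_force: 0.0
time: 15.8
ee_pos: [0.6129, -0.0556, 0.2029]
tcp_rot: [179.9, 0.4, 164.6]
wrist_force: [0.1, -0.8, -1.1]
opening: -0.0001
grasp_force: 0.0
t0 15.8 ang -2.0906533314445 v 3.428957604325237 0.0024477324174311255 n [np.int64(121), np.int64(96), np.int64(73)]
pass 16.613538265508762 3.1391796286923954
pass 18.88305166324666 2.4182942569027577
pass 22.03536800908053 1.6003005608225562
pass 28.628943499230676 0.40376835886757156
16.3 [ 0.6105 -0.055   0.1978] to brake [177.3 136.5  93.5]
```

```bash
python3 -m crank '[{"gripper":0,"travel":[25,20,0],"twist":[0,0,0]},{"gripper":0,"travel":[40,31,0],"twist":[0,0,0]},{"gripper":0,"travel":[45,35,0],"twist":[0,0,0]},{"gripper":0,"travel":[42,32,0],"twist":[0,0,0]},{"gripper":0,"travel":[25,18.5,0],"twist":[0,0,0]},{"gripper":0,"travel":[0,0,15],"twist":[0,0,0]},{"gripper":0,"travel":[0,0,35],"twist":[0,0,0]},{"gripper":0,"travel":[0,0,25],"twist":[0,0,0]},{"gripper":0,"travel":[0,0,10],"twist":[0,0,0]},{"gripper":0,"travel":[0,0,4],"twist":[0,0,0]},{"gripper":0,"travel":[0,0,0],"twist":[0,0,0]},{"gripper":0,"travel":[0,0,0],"twist":[0,0,0]}]'
sed -i 's/k,c=.075,.11;/k,c=.075,.122;/; s/\/.11)\/.075/\/.122)\/.075/' trk.py
python3 -c "
from trk import *
rep(20,2.4)"
```

```text
time: 17.8
ee_pos: [0.4766, 0.1235, 0.1101]
tcp_rot: [180.0, 0.1, 164.7]
wrist_force: [-0.8, -0.2, -0.2]
opening: -0.0002
grasp_force: 0.0
t0 17.8 ang 11.727570480377011 v 2.7377591730036626 0.006600114592078654 n [np.int64(125), np.int64(115), np.int64(91), np.int64(73), np.int64(46)]
pass 18.938912164302213 2.3804351098598815
pass 22.197169485335934 1.5116888186552997
18.8 [0.4761 0.1234 0.1093] to brake [ 0.4 -0.   5. ]
```

```bash
python3 -m crank '[{"gripper":0,"travel":[0,0,2.5],"twist":[0,0,0]},{"gripper":0,"travel":[0,0,2.5],"twist":[0,0,0]},{"gripper":0,"travel":[0,0,0],"twist":[0,0,0]},{"gripper":0,"travel":[0,0,0],"twist":[0,0,0]},{"gripper":0,"travel":[0,0,0],"twist":[0,0,0]},{"gripper":0,"travel":[0,0,0],"twist":[0,0,0]},{"gripper":0,"travel":[0,0,0],"twist":[0,0,0]},{"gripper":0,"travel":[0,0,0],"twist":[0,0,0]},{"gripper":0,"travel":[0,0,0],"twist":[0,0,0]},{"gripper":0,"travel":[0,0,0],"twist":[0,0,0]},{"gripper":0,"travel":[0,0,0],"twist":[0,0,0]},{"gripper":0,"travel":[0,0,0],"twist":[0,0,0]}]'
python3 -c "
from trk import *
rep(18,1.8)"
```

```text
time: 20.3
ee_pos: [0.4761, 0.1234, 0.1043]
tcp_rot: [-180.0, -0.0, 164.7]
wrist_force: [0.4, 0.1, -0.8]
opening: -0.0002
grasp_force: 0.0
t0 20.3 ang 38.81708765289408 v 1.997743286688564 0.004848599349471683 n [np.int64(120), np.int64(124), np.int64(122), np.int64(110), np.int64(91)]
pass 22.237656851027296 1.507512276706627
21.2 [0.4761 0.1234 0.1043] to brake [ 0.4 -0.  -0. ]
```

```bash
python3 -c "
from trk import *
rep(15,1.7)"
```

```text
t0 21.2 ang -58.514551153483715 v 1.7741765486709709 0.0029301764051874457 n [np.int64(86), np.int64(74), np.int64(60), np.int64(39)]
pass 22.22357003079919 1.522870948021849
21.95 [0.4761 0.1234 0.1043] to brake [ 0.4 -0.  -0. ]
```

```bash
python3 -c "
from trk import *
print(track(1)[0],bot.get_obs()['time'])"; python3 -m crank '[{"gripper":0,"travel":[0,0,0],"twist":[0,0,0]},{"gripper":0,"travel":[0,0,9.5],"twist":[0,0,0]},{"gripper":0,"travel":[0,0,0],"twist":[0,0,0]},{"gripper":0,"travel":[0,0,0],"twist":[0,0,0]}]'; python3 -c "
from trk import *
print(track(3)[0],bot.get_obs()['time'])"
```

```text
[(21.95, np.float64(-130.75998464883548), np.int64(39))] 22.0
time: 22.5
ee_pos: [0.4774, 0.1245, 0.0979]
tcp_rot: [179.8, 0.2, 164.7]
wrist_force: [-5.0, 2.6, 23.5]
opening: -0.0002
grasp_force: 12.2
[(22.5, np.float64(-154.59323439113385), np.int64(54)), (22.55, np.float64(-154.75584114329513), np.int64(54)), (22.6, np.float64(-154.66584087204458), np.int64(55))] 22.65
```

Stopped at -154.7° (pointer at -155.1°), about 1 mm off. Now a slow lift.

```bash
python3 -m crank '[{"gripper":0,"travel":[0,0,-0.4],"twist":[0,0,0]},{"gripper":0,"travel":[0,0,-0.4],"twist":[0,0,0]},{"gripper":0,"travel":[0,0,-0.4],"twist":[0,0,0]},{"gripper":0,"travel":[0,0,-0.4],"twist":[0,0,0]},{"gripper":0,"travel":[0,0,-0.4],"twist":[0,0,0]},{"gripper":0,"travel":[0,0,-0.4],"twist":[0,0,0]},{"gripper":0,"travel":[0,0,-0.3],"twist":[0,0,0]},{"gripper":0,"travel":[0,0,-0.3],"twist":[0,0,0]},{"gripper":0,"travel":[0,0,-0.3],"twist":[0,0,0]},{"gripper":0,"travel":[0,0,-0.3],"twist":[0,0,0]}]'; python3 -c "
from trk import *
print(track(2)[0],bot.get_obs()['wrist_force'])"
python3 -m crank '[{"gripper":0,"travel":[0,0,-2],"twist":[0,0,0]},{"gripper":0,"travel":[0,0,-15],"twist":[0,0,0]},{"gripper":0,"travel":[0,0,-40],"twist":[0,0,0]},{"gripper":0,"travel":[0,30,-40],"twist":[0,0,0]},{"gripper":0,"travel":[0,50,0],"twist":[0,0,0]},{"gripper":0,"travel":[0,0,0],"twist":[0,0,0]},{"gripper":0,"travel":[0,0,0],"twist":[0,0,0]}]'; python3 -c "
from trk import *
o,im=track(4);print(o);t=cv2.cvtColor(bot.camera('top'),cv2.COLOR_RGB2BGR);s=cv2.cvtColor(im,cv2.COLOR_RGB2BGR)
cv2.imwrite('pics/s4.png',np.hstack([cv2.resize(s[170:290,290:420],(400,369)),cv2.resize(t[120:240,225:355],(400,369))]))"
```

```text
time: 23.9
ee_pos: [0.4759, 0.1234, 0.0981]
tcp_rot: [-180.0, -0.0, 164.7]
wrist_force: [1.2, 0.4, 0.5]
opening: -0.0002
grasp_force: 0.4
[(23.9, np.float64(-154.0960185248961), np.int64(54)), (23.95, np.float64(-154.03346467908503), np.int64(51))] [ 0.93893597 -0.37101888  2.06573973]
time: 24.88
ee_pos: [0.497, 0.2005, 0.1957]
tcp_rot: [-180.0, -0.0, 164.7]
wrist_force: [0.4, -0.6, -0.9]
opening: 0.0
grasp_force: 0.0
[(24.875, np.float64(-154.25800877707556), np.int64(58)), (24.925, np.float64(-154.25800877707556), np.int64(58)), (24.975, np.float64(-154.25800877707556), np.int64(58)), (25.025, np.float64(-154.25800877707556), np.int64(58))]
```

View pics/s4.png

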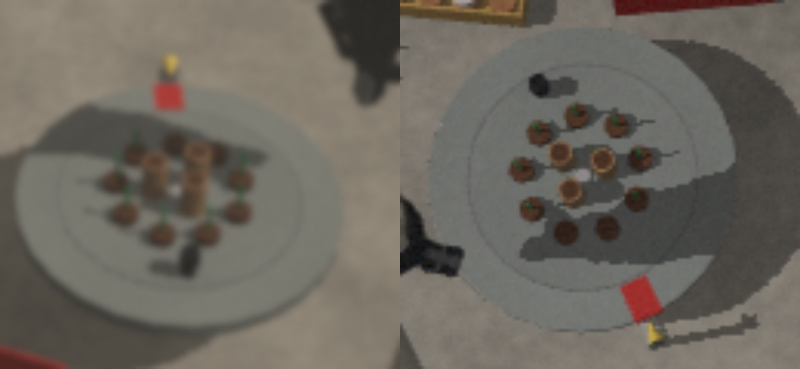

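The wheel is at rest with the red patch (169,97 in the scene crop, 640,299 in the top crop) at the yellow pointer, about 1° or 2 mm off. All three tubes are standing and the hand is clear.

```bash
python3 -c "
from workcell import bot
print(bot.job_done())"
```

```text
the job is handed in; nothing more can be done
None
```

Handed in at about 25 s: the wheel is stopped with the red patch about 2 mm from the pointer, the tubes are standing and the hand is clear, but this was the second spin: the first brake stopped it about 14 mm short and my lift let it drift on to the pointer, so I flicked it again by the knob (two free passes) and braked it cleanly.

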